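Turn the fastener carousel to the long bolt

TASK

The next order needs the longest bolt on the fastener carousel: push the turntable round by its rim or rim pegs until that bolt stands directly in line with the pointer wedge on the foot, then leave the turntable at rest and move clear. Do not touch, lift or upset any of the bolts, nuts and the sleeve standing on it, and leave the loose things on the bench where they are.

Things in the scene. Friction and masses are not known exactly. Their poses are not given: they have to be found in the camera images.
- stand: Fixed foot of the carousel: round steel plate, radius 105 mm, with a pointer. Origin: on the turning axis at bench level, z up. The pointer lies straight out along its -x axis. The foot may stand turned up to 0.75 rad from facing the robot.
- pointer (a point): Tip of the steel pointer wedge on the foot's tongue, 137 mm from the axis along the foot's -x, just outside the rim. The wedge runs from there to 190 mm from the axis, is 36 mm wide, and its top is 40 mm above the bench, level with the disc.
- hub_top (a point): Top of the fixed steel hub post, 30 mm thick, that stands on the turning axis through the disc, 68 mm above the bench.
- turntable (a joint): Angle turned since the start, rad, growing anticlockwise from above; the turntable turns without end. Stiff (0.2 N m, some 2 N at the rim), it stops at once where left. Flat wooden disc, radius 132 mm, top 40 mm above the bench, with six rim pegs. Six seats (pale round pads, 46 mm across) lie midway between the pegs, 75 mm from the axis; one is empty.
- rim_peg (a point): Centre of the top of one of six equal upright steel rim pegs, 12 mm thick, tops 85 mm above the bench (45 mm above the disc), 122 mm from the axis, 60 degrees apart. They turn with the disc.
- long_bolt: The longest bolt: loose dark steel hex bolt, standing upside down on its head, shank up, 62 mm tall in all; head 30 mm across flats and 13 mm high, shank 20 mm thick. Origin: centre of the head's underside, on the disc. One of the five pieces of stock standing round the turntable 75 mm from its axis, in no fixed order.
- short_bolt: Shorter bolt of the same kind, 40 mm tall in all, loose, one of the five pieces of stock standing round the turntable 75 mm from its axis, in no fixed order. Origin: centre of the underside.
- coupling_nut: Tall hexagonal nut, 30 mm across flats, 40 mm tall, loose, one of the five pieces of stock standing round the turntable 75 mm from its axis, in no fixed order. Origin: centre of the underside.
- plain_nut: Hexagonal nut, 34 mm across flats, 18 mm tall, loose, one of the five pieces of stock standing round the turntable 75 mm from its axis, in no fixed order. Origin: centre of the underside.
- sleeve: Round spacer sleeve, 32 mm across, 30 mm tall, loose, one of the five pieces of stock standing round the turntable 75 mm from its axis, in no fixed order. Origin: centre of the underside.
- spanner: Loose steel spanner, 200 mm long, lying on the bench to the right of the carousel. Leave alone.
- paste_jar: Loose jar, 64 mm across, 75 mm tall, on the bench to the left. Origin: centre of the underside. Leave alone.
- bench_nut: Loose big hex nut, 46 mm across flats, 24 mm tall, on the bench to the right. Origin: centre of the underside. Leave alone.

How it is judged:
At the end, for the whole second after the job is handed in: The long bolt stands on the pointer's side within 10 mm of the line from the turning axis through the pointer; the turntable is at rest; all five pieces of stock still stand upright on the disc within 100 mm of the axis; nothing loose on the bench has moved 20 mm (y of long_bolt in the frame of stand between -0.01 and 0.01 m and x of long_bolt in the frame of stand below -0.05 m and velocity of joint turntable between -0.05 and 0.05 rad/s and angle between each of long_bolt, short_bolt, coupling_nut, plain_nut, sleeve's own z axis and vertical below 0.15 rad and height (world z) of long_bolt between 0.035 and 0.046 m and horizontal distance between each of long_bolt, short_bolt, coupling_nut, plain_nut, sleeve and stand below 0.1 m and height (world z) of short_bolt between 0.035 and 0.046 m and height (world z) of coupling_nut between 0.035 and 0.046 m and height (world z) of plain_nut between 0.035 and 0.046 m and height (world z) of sleeve between 0.035 and 0.046 m and distance of each of spanner, paste_jar, bench_nut from where it was at the start of the episode below 0.02 m); the robot touches nothing.
It fails at once if the robot touches a piece of stock on the turntable (contact force between any of long_bolt, short_bolt, coupling_nut, plain_nut, sleeve and the fingers above 1 N or contact force between any of long_bolt, short_bolt, coupling_nut, plain_nut, sleeve and the arm above 1 N).
It fails at once if a piece of stock is lifted or falls off the disc (height (world z) of any of long_bolt, short_bolt, coupling_nut, plain_nut, sleeve above 0.055 m or height (world z) of any of long_bolt, short_bolt, coupling_nut, plain_nut, sleeve below 0.03 m).
It fails at once if a piece of stock is tipped (angle between any of long_bolt, short_bolt, coupling_nut, plain_nut, sleeve's own z axis and vertical above 0.35 rad).
It fails at once if a loose thing on the bench is moved 20 mm (distance of any of spanner, paste_jar, bench_nut from where it was at the start of the episode above 0.02 m).
It also fails if it takes over 64 s, if anything falls off the work surface, if the arm or the gripper's body presses on something with over 40 N, if the wrist force passes 120 N, or if a joint passes its speed limit or range.

ROBOT

A 6-joint arm with a two-finger parallel gripper is mounted at the origin on the work surface. World frame = base frame: x ahead of the robot, y to its left, z up, the work surface at z = 0. Lengths are in m, angles in rad, forces in N, time in s.
With the tool pointing down it reaches from about 0.225 to 0.875 m from the base axis. Payload 3.4 kg.
Tool frame: the origin (TCP) lies at the centre of the arm's flange, where the gripper is bolted on; the fingertips stand 173 mm ahead of it and the grasp point (between the pads) lies 155 mm ahead of it; z points along the fingers, y is the direction in which the jaws open and shut (so a half turn about z gives the same grasp; the last joint's range is limited). The gripper opens to 85 mm and grips with 20 to 120 N. Pads are 22 mm wide; open, the fingers measure 114 mm over their backs; the gripper's body (76 mm by 85 mm) begins 54 mm behind the grasp point. The pads swing forward as they close: fully open they stand 13 mm farther back than shut.
Start: joints at [1.139, 0.276, 1.505, -0, 1.361, -0.121], TCP at [0.176, 0.547, 0.405] pointing down, gripper open.
Joint ranges: [-2.89, 2.89], [-0.75, 2.08], [0.22, 2.7], [-1.18, 4.32], [0.11, 2.71], [-2.7, 2.7]. Speed limits (rad/s): [2.57, 2.57, 3.14, 3.14, 3.14, 3.14].

INTERFACE

Orientations are given as a rotation vector (axis times angle).
In Python, from plant import ctrl, cams, finder gives the robot as it stands.
- The arm moves only by the tool drive_tool, never from a script. Its argument "motion" is a list of rows, each an object of numbers: "dx", "dy", "dz": the shift along the tool's x, y, z in m; "ax", "ay", "az": the turn, a rotation vector about the tool's x, y, z in degrees; "claw": the gripper's target within -1 to 1 (shut at 1, half-way at 0, fully open at -1). In form: [{"dx": .., "dy": .., "dz": .., "ax": .., "ay": .., "az": .., "claw": ..}, ...]. A call has 1 to 10 rows; each row is the pose to reach, as a shift and turn from the pose commanded when the call began, along the tool's axes at that moment; what a row does not reach only later rows make up. A row lasts 1/12 s, in which the tool goes at most 41.7 mm and 7.16 degrees, less where a joint would pass 70% of its speed; a pose out of reach is approached as far as the arm can. A call with a gripper value outside its range is refused whole. The fingers move at their own pace and stop on an object; the grip force is fixed at half the most. Time passes only in rows, so rows that repeat a pose let the fingers close. It gives the time, the measured TCP pose, the force and the opening at its end, in the units of the state.
- ctrl.get_obs(): the state, without advancing time (a new reading comes with each control period).
- cams.get_image(name): name is "side" or "top"; returns a dict with "frame" (400x640x3 uint8, red, green, blue), "vertical_fov" (degrees; the focal length in pixels is half the picture's height over the tangent of half this angle, whatever the lens; pixels are square), "cx", "cy" (the principal point, pixels), "extrinsics" (4x4, takes a point from world to camera coordinates). Camera axes: x right, y down, z forward; pixel columns grow to the right and rows downward; lengths in m; the calibration is good to about 2 mm. A picture is of the moment at which its call begins. There is no depth.
- ctrl.close_job(): hands the job in, once; it reports no verdict.
Trained networks look in the newest picture that a camera, given by its name, has taken for a name from the list of things; names that differ only in an ending like _2 or _b are one class to them, and where a whole thing is asked for, a point or a joint stands for the part that bears it (a point fixed in the world has none). Each returns a list of dicts, best first, with "conf" (0 to 1); they miss things now and then, are a little off and sometimes report something else, mostly with a low value. They report only what shows in the picture. A call takes as long as a camera call.
- finder.spot_in(query, camera): "point" ([x, y, z] in m, in the coordinates of the camera as it stood for that picture, good to about 4 mm: the middle of the surface that is visible of it).
The state is a dict: "time_s": time; "qpos": joint angles; "qvel": joint speeds; "tau": joint torques, N m; "tcp_pos": TCP position; "orientation": TCP orientation; "contact_force": force on the tool from outside, world axes, zero at the start; "ft_torque": the same for the moment, N m; "finger_gap": finger opening in m.
Only numpy, scipy, OpenCV 4.12 (cv2) and the standard library are available. Lean on these libraries where they do the work, as an engineer would, in place of code of your own. Each camera call takes 0.05 s, during which the arm holds its last target.

## Working session

There is one attempt and no reset: what is moved stays moved. The work goes in short steps, Python scripts to look and compute and a tool call to move; the robot and the scene stay as the last step left them, time stands still between calls to the robot, and variables do not carry over. Pictures are saved under pics/ and viewed, and the job is handed in when it is done.

Besides the shell and the picture viewer there is one more tool, called after ">>>" in YAML: its name, and indented under it one key for each argument. drive_tool: Moves the arm, as the interface text tells. Its arguments: {"type":"object","properties":{"motion":{"type":"array"}},"required":["motion"]}

```bash
mkdir -p pics; ls; cat > h.py <<'E'
from plant import ctrl, cams, finder
import numpy as np, cv2
def shot(name,fn):
    im=cams.get_image(name); cv2.imwrite('pics/'+fn,im['frame'][:,:,::-1]); return im
def K(im):
    f=200/np.tan(np.radians(im['vertical_fov'])/2); return f,im['cx'],im['cy'],np.array(im['extrinsics'])
def proj(im,p):
    f,cx,cy,E=K(im); c=E[:3,:3]@np.array(p)+E[:3,3]; return np.array([cx+f*c[0]/c[2],cy+f*c[1]/c[2]])
def unproj(im,u,v,z):
    f,cx,cy,E=K(im); R=E[:3,:3];o=-R.T@E[:3,3]; d=R.T@np.array([(u-cx)/f,(v-cy)/f,1]); return o+d*(z-o[2])/d[2]
def world(im,p):
    E=np.array(im['extrinsics']); return E[:3,:3].T@(np.array(p)-E[:3,3])
E
python3 - <<'E'
from h import *
print(ctrl.get_obs())
for n in ['top','side']:
    im=shot(n,n+'0.png'); print(n,K(im))
    for q in ['stand','pointer','hub_top','rim_peg','long_bolt','short_bolt','coupling_nut','plain_nut','sleeve','spanner','paste_jar','bench_nut']:
        for r in finder.spot_in(q,n)[:7]: 
            w=world(im,r['point']);print(q,round(r['conf'],2),w.round(3),proj(im,w).round())
E
```

```text
pics
{'time_s': 0.0, 'qpos': array([ 1.13897856e+00,  2.76562935e-01,  1.50615021e+00, -2.31978534e-05,
        1.36070186e+00, -1.21024772e-01]), 'qvel': array([ 0.00021165,  0.00094118, -0.00040225, -0.00081958,  0.00075044,
        0.00016217]), 'tau': array([ 1.86071920e-03, -4.16784453e+01, -2.45804071e+01,  3.48927524e-04,
        1.09789224e-02,  4.09665040e-05]), 'tcp_pos': array([0.17576967, 0.5472367 , 0.40385091]), 'orientation': array([-4.86148718e-01, -3.10326741e+00,  2.76318199e-03]), 'contact_force': array([-0.46688123, -0.65989744, -0.38293664]), 'ft_torque': array([ 0.01009026, -0.01580106,  0.01290596]), 'finger_gap': 0.08535319595005432}
top (np.float64(392.38653095689426), 319.2435974959744, 199.9055887507435, array([[ 0.12430175, -0.99223232,  0.00490818, -0.06080832],
       [-0.96999453, -0.12255459, -0.20997855,  0.54360174],
       [ 0.20894902,  0.0213398 , -0.97769367,  0.9541862 ],
       [ 0.        ,  0.        ,  0.        ,  1.        ]]))
stand 0.84 [0.421 0.041 0.039] [300. 248.]
pointer 0.89 [0.422 0.035 0.04 ] [302. 247.]
pointer 0.4 [0.567 0.015 
[... 995 characters left out ...]
stand 0.71 [0.416 0.047 0.039] [368. 235.]
pointer 0.76 [0.416 0.047 0.035] [368. 236.]
pointer 0.27 [0.56  0.042 0.037] [310. 225.]
hub_top 0.89 [0.413 0.051 0.042] [370. 235.]
rim_peg 0.91 [0.56  0.042 0.034] [310. 226.]
rim_peg 0.72 [ 0.561 -0.415  0.007] [337. 123.]
long_bolt 0.8 [ 0.621 -0.027  0.063] [291. 194.]
short_bolt 0.63 [0.586 0.099 0.059] [293. 237.]
coupling_nut 0.48 [0.639 0.05  0.075] [276. 213.]
plain_nut 0.68 [ 0.55  -0.049  0.058] [320. 193.]
sleeve 0.74 [0.503 0.409 0.074] [299. 385.]
sleeve 0.58 [0.515 0.082 0.062] [325. 235.]
spanner 0.82 [ 0.56  -0.417  0.009] [337. 123.]
paste_jar 0.88 [0.5   0.409 0.075] [301. 385.]
bench_nut 0.58 [ 0.393 -0.376  0.025] [388. 132.]
```

```bash
python3 - <<'E'
import cv2
a=cv2.imread('pics/top0.png')[120:280,220:420];cv2.imwrite('pics/top0z.png',cv2.resize(a,None,fx=3.7,fy=3.7,interpolation=2))
a=cv2.imread('pics/side0.png')[140:290,220:420];cv2.imwrite('pics/side0z.png',cv2.resize(a,None,fx=3.9,fy=3.9,interpolation=2))
E
```

```text
(no output)
```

View pics/top0z.png

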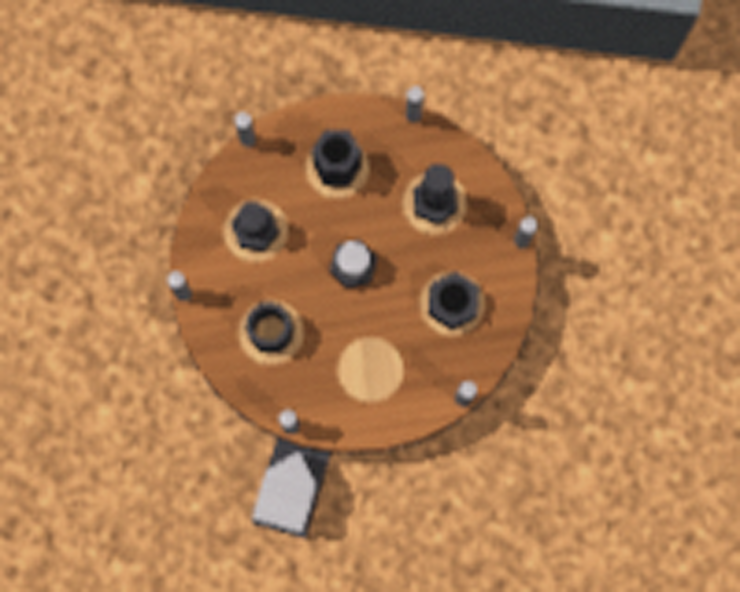

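View pics/side0z.png

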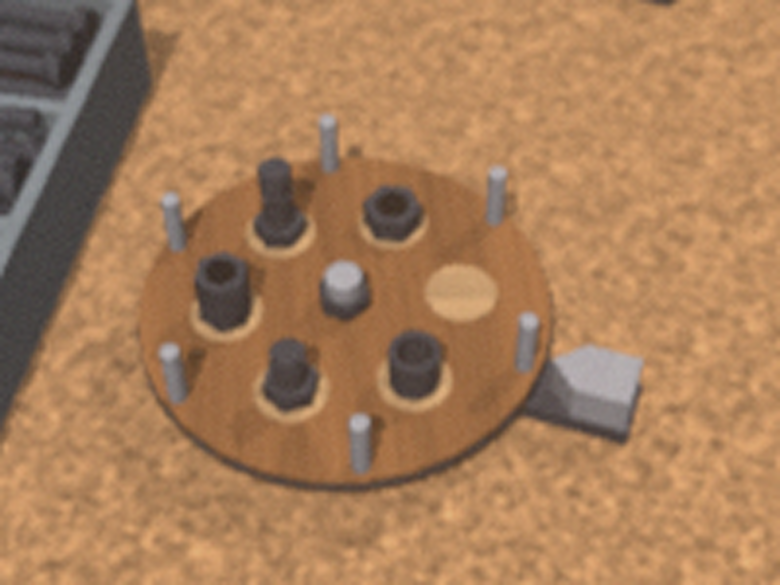

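View pics/top0.png

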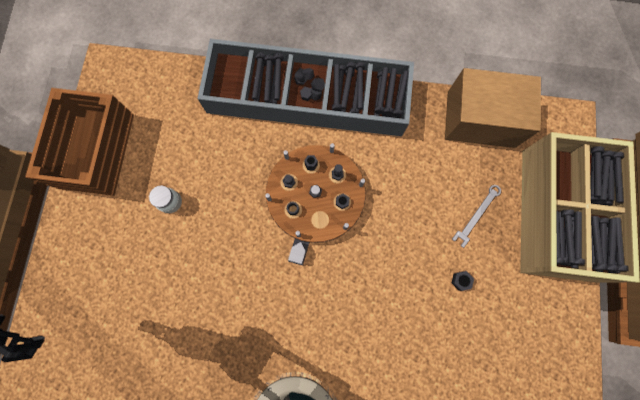

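```bash
cat > fit.py <<'E'
from h import *
from scipy.optimize import least_squares
# intrinsics/extrinsics constant
def pegs(c,a,z=.085): return [np.array([c[0]+.122*np.cos(a+k*np.pi/3),c[1]+.122*np.sin(a+k*np.pi/3),z]) for k in range(6)]
E
python3 - <<'E'
from fit import *
T=cams.get_image('top');S=cams.get_image('side')
t=lambda u,v:np.array([220+u/3.7-.35,120+v/3.7-.35]); s=lambda u,v:np.array([220+u/3.9-.35,140+v/3.9-.35])
tp=[t(*p) for p in [(244,121),(415,94),(528,224),(467,388),(288,417),(177,279)]]
sp=[s(*p) for p in [(172,200),(328,122),(497,175),(528,319),(360,421),(170,351)]]
for im,pp,h in ((T,tp,t(353,250)),(S,sp,s(347,272))):
    W=np.array([unproj(im,*p,.085) for p in pp]); print('hub',unproj(im,*h,.068),'mean pegs',W.mean(0)); c=W.mean(0)
    print(np.hypot(*(W-c)[:,:2].T).round(3), np.degrees(np.arctan2(*(W-c)[:,1::-1].T)).round(1))
for im,tip,end,lb in ((T,t(297,449),t(280,526),t(439,178)),(S,s(556,362),s(636,382),s(276,167))):
    a,b,l=unproj(im,*tip,.04),unproj(im,*end,.04),unproj(im,*lb,.102); print(a,b,l, 'wedge dir',np.degrees(np.arctan2(*(b-a)[1::-1])))
E
```

```text
hub [0.57652532 0.02212627 0.068     ] mean pegs [0.57123309 0.0211974  0.085     ]
[0.121 0.121 0.121 0.121 0.121 0.121] [  46.3  -13.6  -73.5 -133.7  166.3  106.3]
hub [0.56656744 0.01867782 0.068     ] mean pegs [0.56815197 0.0220136  0.085     ]
[0.12  0.121 0.12  0.12  0.121 0.121] [ -13.8  -73.6 -134.1  166.8  106.4   46.2]
[0.43746145 0.04371577 0.04      ] [0.38362929 0.04817537 0.04      ] [ 0.62535698 -0.03062062  0.102     ] wedge dir 175.26427626289197
[0.43150775 0.04395349 0.04      ] [0.38239612 0.05041421 0.04      ] [ 0.62153318 -0.03071174  0.102     ] wedge dir 172.5056697327021
```

>>> drive_tool:
  motion:
    - {"dx":-0.604,"dy":-0.481,"dz":0,"az":56,"claw":0}
    - {"dx":-0.604,"dy":-0.481,"dz":0,"az":56,"claw":0}
    - {"dx":-0.604,"dy":-0.481,"dz":0,"az":56,"claw":0}
    - {"dx":-0.604,"dy":-0.481,"dz":0,"az":56,"claw":0}
    - {"dx":-0.604,"dy":-0.481,"dz":0,"az":56,"claw":0}
    - {"dx":-0.604,"dy":-0.481,"dz":0,"az":56,"claw":0}
    - {"dx":-0.604,"dy":-0.481,"dz":0,"az":56,"claw":0}
    - {"dx":-0.604,"dy":-0.481,"dz":0,"az":56,"claw":0}
    - {"dx":-0.604,"dy":-0.481,"dz":0,"az":56,"claw":0}
    - {"dx":-0.604,"dy":-0.481,"dz":0,"az":56,"claw":0}

```text
invalid input
```

```bash
cat > plan.py <<'E'
from fit import *
from scipy.spatial.transform import Rotation as R
C=np.array([.570,.0215])
def state():
    o=ctrl.get_obs(); Rm=R.from_rotvec(o['orientation']); return o,Rm
def rel(p,yaw_y):
    o,Rm=state(); M=Rm.as_matrix()
    y=np.array([np.cos(yaw_y),np.sin(yaw_y),0]); z=np.array([0,0,-1.]); x=np.cross(y,z)
    G=R.from_matrix(np.stack([x,y,z],1))
    return (M.T@(np.array(p)-o['tcp_pos'])), (Rm.inv()*G).as_rotvec(degrees=True)
def pegpose(deg,z,r=.122):
    a=np.radians(deg); return [C[0]+r*np.cos(a),C[1]+r*np.sin(a),z], a+np.pi/2
def show(deg,z,r=.122):
    d,w=rel(*pegpose(deg,z,r)); print(deg,z,d.round(4),w.round(2))
E
python3 - <<'E'
from plan import *
o,_=state(); print(o['time_s'],o['tcp_pos'],o['qpos'],o['finger_gap'],o['contact_force'])
show(-73.7,.404)
E
```

```text
1.4 [0.17584579 0.54748449 0.40472689] [ 1.13902766e+00  2.75917513e-01  1.50487776e+00  1.18463208e-05
  1.36068910e+00 -1.21011652e-01] 0.08546689473950282 [-0.66225254  0.00518951  0.2532567 ]
-73.7 0.404 [-0.6045 -0.4813  0.0007] [ 1.000e-02 -0.000e+00  5.589e+01]
```

>>> drive_tool:
  motion:
    - {"dx":-0.604,"dy":-0.481,"dz":0.0,"ax":0.0,"ay":0.0,"az":56.0,"claw":0.0}
    - {"dx":-0.604,"dy":-0.481,"dz":0.0,"ax":0.0,"ay":0.0,"az":56.0,"claw":0.0}
    - {"dx":-0.604,"dy":-0.481,"dz":0.0,"ax":0.0,"ay":0.0,"az":56.0,"claw":0.0}
    - {"dx":-0.604,"dy":-0.481,"dz":0.0,"ax":0.0,"ay":0.0,"az":56.0,"claw":0.0}
    - {"dx":-0.604,"dy":-0.481,"dz":0.0,"ax":0.0,"ay":0.0,"az":56.0,"claw":0.0}
    - {"dx":-0.604,"dy":-0.481,"dz":0.0,"ax":0.0,"ay":0.0,"az":56.0,"claw":0.0}
    - {"dx":-0.604,"dy":-0.481,"dz":0.0,"ax":0.0,"ay":0.0,"az":56.0,"claw":0.0}
    - {"dx":-0.604,"dy":-0.481,"dz":0.0,"ax":0.0,"ay":0.0,"az":56.0,"claw":0.0}
    - {"dx":-0.604,"dy":-0.481,"dz":0.0,"ax":0.0,"ay":0.0,"az":56.0,"claw":0.0}
    - {"dx":-0.604,"dy":-0.481,"dz":0.0,"ax":0.0,"ay":0.0,"az":56.0,"claw":0.0}

```text
time_s: 2.23
tcp_pos: [0.4074, 0.1988, 0.4051]
orientation: [1.886, 2.512, 0.002]
contact_force: [1.8, 1.4, 0.2]
finger_gap: 0.0428
```

```bash
python3 - <<'E'
from plan import *
o,_=state(); print(o['time_s'],o['tcp_pos'],o['qpos'],o['finger_gap'],o['contact_force'])
show(-73.7,.404); show(-73.7,.3)
E
```

```text
2.2333 [0.4073743  0.19877126 0.40505916] [3.00144344e-01 9.03134395e-02 1.74341776e+00 2.24678464e-04
 1.30676804e+00 1.76012560e-02] 0.04277246200238874 [1.80590487 1.40436003 0.15155702]
-73.7 0.404 [-0.3376  0.107   0.0011] [ 0.06 -0.01 -0.11]
-73.7 0.3 [-0.3376  0.1069  0.1051] [ 0.06 -0.01 -0.11]
```

>>> drive_tool:
  motion:
    - {"dx":-0.338,"dy":0.107,"dz":0.0,"ax":0.0,"ay":0.0,"az":0.0,"claw":0.0}
    - {"dx":-0.338,"dy":0.107,"dz":0.0,"ax":0.0,"ay":0.0,"az":0.0,"claw":0.0}
    - {"dx":-0.338,"dy":0.107,"dz":0.0,"ax":0.0,"ay":0.0,"az":0.0,"claw":0.0}
    - {"dx":-0.338,"dy":0.107,"dz":0.0,"ax":0.0,"ay":0.0,"az":0.0,"claw":0.0}
    - {"dx":-0.338,"dy":0.107,"dz":0.0,"ax":0.0,"ay":0.0,"az":0.0,"claw":0.0}
    - {"dx":-0.338,"dy":0.107,"dz":0.0,"ax":0.0,"ay":0.0,"az":0.0,"claw":0.0}
    - {"dx":-0.338,"dy":0.107,"dz":0.0,"ax":0.0,"ay":0.0,"az":0.0,"claw":0.0}
    - {"dx":-0.338,"dy":0.107,"dz":0.0,"ax":0.0,"ay":0.0,"az":0.0,"claw":0.0}
    - {"dx":-0.338,"dy":0.107,"dz":0.0,"ax":0.0,"ay":0.0,"az":0.0,"claw":0.0}
    - {"dx":-0.338,"dy":0.107,"dz":0.0,"ax":0.0,"ay":0.0,"az":0.0,"claw":0.0}

```text
time_s: 3.07
tcp_pos: [0.6064, -0.0986, 0.4038]
orientation: [1.89, 2.506, -0.002]
contact_force: [0.1, -0.1, 0.5]
finger_gap: 0.0426
```

```bash
python3 - <<'E'
from plan import *
o,_=state(); print(o['time_s'],o['tcp_pos'],o['qpos'],o['finger_gap'],o['contact_force'])
show(-73.7,.3);show(-73.7,.23)
E
```

```text
3.0667 [ 0.60635086 -0.09855751  0.40378948] [-0.27375798  0.33514227  1.42002797 -0.00191502  1.38424414 -0.55168965] 0.042610578171344546 [ 0.11065058 -0.12409406  0.50988455]
-73.7 0.3 [ 0.0037 -0.0013  0.1038] [ 0.05  0.16 -0.36]
-73.7 0.23 [ 0.0039 -0.0014  0.1738] [ 0.05  0.16 -0.36]
```

Descend part-way (tips ~0.105) and check the alignment over the peg.

>>> drive_tool:
  motion:
    - {"dx":0.004,"dy":-0.001,"dz":0.04,"ax":0.0,"ay":0.0,"az":0.0,"claw":0.0}
    - {"dx":0.004,"dy":-0.001,"dz":0.08,"ax":0.0,"ay":0.0,"az":0.0,"claw":0.0}
    - {"dx":0.004,"dy":-0.001,"dz":0.11,"ax":0.0,"ay":0.0,"az":0.0,"claw":0.0}
    - {"dx":0.004,"dy":-0.001,"dz":0.12,"ax":0.0,"ay":0.0,"az":0.0,"claw":0.0}
    - {"dx":0.004,"dy":-0.001,"dz":0.12,"ax":0.0,"ay":0.0,"az":0.0,"claw":0.0}

```text
time_s: 3.48
tcp_pos: [0.6004, -0.0897, 0.2819]
orientation: [-1.882, -2.507, 0.004]
contact_force: [-0.8, 0.4, -0.5]
finger_gap: 0.0427
```

```bash
python3 - <<'E'
from plan import *
o,_=state(); print(o['time_s'],o['tcp_pos'],o['finger_gap'],o['contact_force'])
show(-73.7,.23)
for n in('top','side'):
    im=shot(n,n+'1.png'); print(proj(im,[*o['tcp_pos'][:2],.085]),proj(im,pegpose(-73.7,.085)[0]))
a=cv2.imread('pics/top1.png')[100:260,250:420];b=cv2.imread('pics/side1.png')[100:260,220:390]
cv2.imwrite('pics/c1.png',cv2.resize(np.vstack([a,b]),None,fx=1.85,fy=1.85,interpolation=2)) if 0 else cv2.imwrite('pics/c1.png',cv2.resize(np.hstack([a,b]),None,fx=2.35,fy=2.35,interpolation=2))
E
```

```text
3.4833 [ 0.60042924 -0.08969964  0.28188643] 0.04271912142841604 [-0.83081561  0.36295488 -0.50900402]
-73.7 0.23 [-0.0069  0.0023  0.0518] [-0.33 -0.22 -0.09]
[359.97484294 181.88991068] [362.44082853 180.72916186]
[304.07068669 172.10914972] [303.11739213 170.38913494]
```

View pics/c1.png

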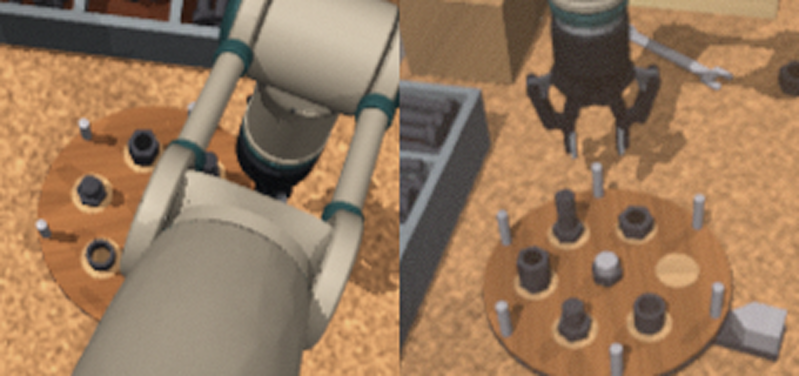

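```bash
python3 - <<'E'
from plan import *
o,_=state(); print(o['time_s'],o['tcp_pos'],o['finger_gap'],o['contact_force'])
show(-73.7,.23)
E
```

```text
3.5833 [ 0.60232784 -0.09027917  0.28597572] 0.04277880519199902 [-0.68528926  0.02953892 -0.64655543]
-73.7 0.23 [-0.0056  0.0003  0.056 ] [ 0.1   0.04 -0.08]
```

>>> drive_tool:
  motion:
    - {"dx":-0.005,"dy":0.0,"dz":0.015,"ax":0.0,"ay":0.0,"az":0.0,"claw":0.0}
    - {"dx":-0.005,"dy":0.0,"dz":0.03,"ax":0.0,"ay":0.0,"az":0.0,"claw":0.0}
    - {"dx":-0.005,"dy":0.0,"dz":0.045,"ax":0.0,"ay":0.0,"az":0.0,"claw":0.0}
    - {"dx":-0.005,"dy":0.0,"dz":0.055,"ax":0.0,"ay":0.0,"az":0.0,"claw":0.0}
    - {"dx":-0.005,"dy":0.0,"dz":0.055,"ax":0.0,"ay":0.0,"az":0.0,"claw":0.0}
    - {"dx":-0.005,"dy":0.0,"dz":0.055,"ax":0.0,"ay":0.0,"az":0.0,"claw":0.0}
    - {"dx":-0.005,"dy":0.0,"dz":0.055,"ax":0.0,"ay":0.0,"az":0.0,"claw":0.0}

```text
time_s: 4.17
tcp_pos: [0.6039, -0.0954, 0.2313]
orientation: [1.885, 2.51, 0.002]
contact_force: [0.7, -0.2, -0.4]
finger_gap: 0.0427
```

```bash
python3 - <<'E'
from plan import *
im=shot('side','side2.png')
cv2.imwrite('pics/c2.png',cv2.resize(im['frame'][100:260,220:420,::-1],None,fx=3.5,fy=3.5,interpolation=2))
o,_=state(); print(o['time_s'],o['tcp_pos'],o['finger_gap'],o['contact_force'])
for d in (-73.7,-80,-86,-92,-98,-104,-110,-116,-122): show(d,.23)
E
```

```text
4.2167 [ 0.60384907 -0.09540973  0.23126534] 0.04254214840279792 [-0.31941868 -0.65593208  0.18164161]
-73.7 0.23 [-0.0003  0.0003  0.0013] [ 0.15  0.08 -0.1 ]
-80 0.23 [ 0.0004 -0.0131  0.0012] [0.15 0.08 6.2 ]
-86 0.23 [ 0.0025 -0.0257  0.0012] [ 0.16  0.07 12.2 ]
-92 0.23 [ 0.0058 -0.038   0.0012] [ 0.16  0.06 18.2 ]
-98 0.23 [ 0.0104 -0.0499  0.0011] [ 0.17  0.05 24.2 ]
-104 0.23 [ 0.0163 -0.0613  0.0011] [ 0.17  0.04 30.2 ]
-110 0.23 [ 0.0233 -0.0719  0.001 ] [1.70e-01 3.00e-02 3.62e+01]
-116 0.23 [ 0.0313 -0.0818  0.001 ] [1.70e-01 3.00e-02 4.22e+01]
-122 0.23 [ 0.0404 -0.0908  0.001 ] [1.80e-01 2.00e-02 4.82e+01]
```

View pics/c2.png

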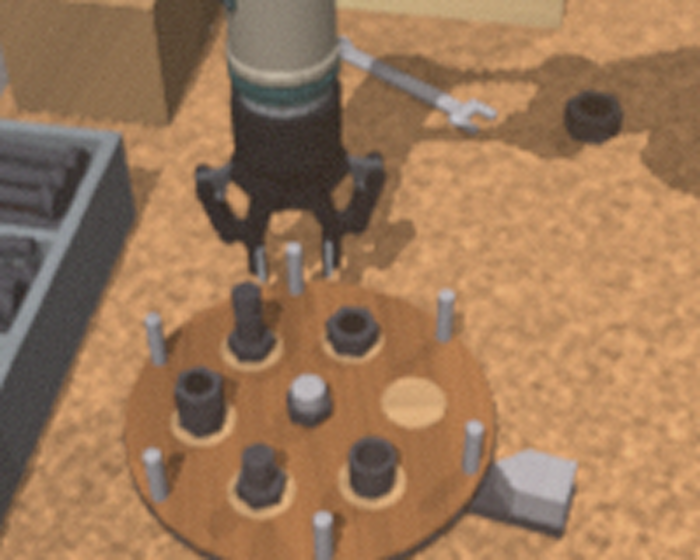

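>>> drive_tool:
  motion:
    - {"dx":0.0002,"dy":-0.0064,"dz":0.0,"ax":0.0,"ay":0.0,"az":3.0,"claw":0.0}
    - {"dx":0.0007,"dy":-0.0128,"dz":0.0,"ax":0.0,"ay":0.0,"az":6.0,"claw":0.0}
    - {"dx":0.0015,"dy":-0.0191,"dz":0.0,"ax":0.0,"ay":0.0,"az":9.0,"claw":0.0}
    - {"dx":0.0027,"dy":-0.0254,"dz":0.0,"ax":0.0,"ay":0.0,"az":12.0,"claw":0.0}
    - {"dx":0.0042,"dy":-0.0316,"dz":0.0,"ax":0.0,"ay":0.0,"az":15.0,"claw":0.0}
    - {"dx":0.006,"dy":-0.0377,"dz":0.0,"ax":0.0,"ay":0.0,"az":18.0,"claw":0.0}
    - {"dx":0.0081,"dy":-0.0437,"dz":0.0,"ax":0.0,"ay":0.0,"az":21.0,"claw":0.0}
    - {"dx":0.0105,"dy":-0.0496,"dz":0.0,"ax":0.0,"ay":0.0,"az":24.0,"claw":0.0}
    - {"dx":0.0133,"dy":-0.0554,"dz":0.0,"ax":0.0,"ay":0.0,"az":27.0,"claw":0.0}
    - {"dx":0.0163,"dy":-0.061,"dz":0.0,"ax":0.0,"ay":0.0,"az":30.0,"claw":0.0}

```text
time_s: 5.05
tcp_pos: [0.5409, -0.0968, 0.231]
orientation: [2.472, 1.933, 0.005]
contact_force: [1.5, 0.8, -0.7]
finger_gap: 0.043
```

```bash
python3 - <<'E'
from plan import *
im=shot('side','side3.png')
cv2.imwrite('pics/c3.png',cv2.resize(im['frame'][100:280,220:420,::-1],None,fx=3.3,fy=3.3,interpolation=2))
o,_=state(); print(o['time_s'],o['tcp_pos'],o['finger_gap'],o['contact_force'],o['qpos'])
show(-103.7,.23)
E
```

```text
5.1 [ 0.53939569 -0.09644158  0.23083725] 0.042636891331903924 [-1.25763334  0.22811408 -0.27798428] [-3.03993412e-01  3.89443715e-01  1.81305276e+00  2.54841307e-04
  9.37628899e-01 -5.91099966e-02]
-103.7 0.23 [-0.0002  0.0018  0.0008] [ 0.08 -0.01 -0.34]
```

View pics/c3.png

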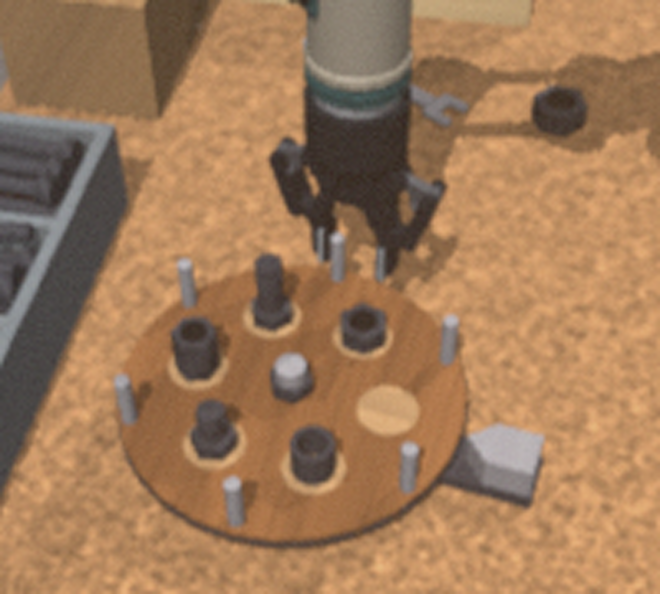

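Works: the disc has turned ~22° clockwise, the peg bears on one finger. Continue with the same arc.

>>> drive_tool:
  motion:
    - {"dx":0.0002,"dy":-0.0064,"dz":0.0,"ax":0.0,"ay":0.0,"az":3.0,"claw":0.0}
    - {"dx":0.0007,"dy":-0.0128,"dz":0.0,"ax":0.0,"ay":0.0,"az":6.0,"claw":0.0}
    - {"dx":0.0015,"dy":-0.0191,"dz":0.0,"ax":0.0,"ay":0.0,"az":9.0,"claw":0.0}
    - {"dx":0.0027,"dy":-0.0254,"dz":0.0,"ax":0.0,"ay":0.0,"az":12.0,"claw":0.0}
    - {"dx":0.0042,"dy":-0.0316,"dz":0.0,"ax":0.0,"ay":0.0,"az":15.0,"claw":0.0}
    - {"dx":0.006,"dy":-0.0377,"dz":0.0,"ax":0.0,"ay":0.0,"az":18.0,"claw":0.0}
    - {"dx":0.0081,"dy":-0.0437,"dz":0.0,"ax":0.0,"ay":0.0,"az":21.0,"claw":0.0}
    - {"dx":0.0105,"dy":-0.0496,"dz":0.0,"ax":0.0,"ay":0.0,"az":24.0,"claw":0.0}
    - {"dx":0.0133,"dy":-0.0554,"dz":0.0,"ax":0.0,"ay":0.0,"az":27.0,"claw":0.0}
    - {"dx":0.0163,"dy":-0.061,"dz":0.0,"ax":0.0,"ay":0.0,"az":30.0,"claw":0.0}

```text
time_s: 5.93
tcp_pos: [0.4858, -0.0667, 0.231]
orientation: [2.888, 1.229, 0.005]
contact_force: [1.0, -0.8, -0.4]
finger_gap: 0.0428
```

>>> drive_tool:
  motion:
    - {"dx":0.0002,"dy":-0.0064,"dz":0.0,"ax":0.0,"ay":0.0,"az":3.0,"claw":0.0}
    - {"dx":0.0007,"dy":-0.0128,"dz":0.0,"ax":0.0,"ay":0.0,"az":6.0,"claw":0.0}
    - {"dx":0.0015,"dy":-0.0191,"dz":0.0,"ax":0.0,"ay":0.0,"az":9.0,"claw":0.0}
    - {"dx":0.0027,"dy":-0.0254,"dz":0.0,"ax":0.0,"ay":0.0,"az":12.0,"claw":0.0}
    - {"dx":0.0042,"dy":-0.0316,"dz":0.0,"ax":0.0,"ay":0.0,"az":15.0,"claw":0.0}
    - {"dx":0.006,"dy":-0.0377,"dz":0.0,"ax":0.0,"ay":0.0,"az":18.0,"claw":0.0}
    - {"dx":0.0081,"dy":-0.0437,"dz":0.0,"ax":0.0,"ay":0.0,"az":21.0,"claw":0.0}
    - {"dx":0.0105,"dy":-0.0496,"dz":0.0,"ax":0.0,"ay":0.0,"az":24.0,"claw":0.0}
    - {"dx":0.0133,"dy":-0.0554,"dz":0.0,"ax":0.0,"ay":0.0,"az":27.0,"claw":0.0}
    - {"dx":0.0163,"dy":-0.061,"dz":0.0,"ax":0.0,"ay":0.0,"az":30.0,"claw":0.0}

```text
time_s: 6.77
tcp_pos: [0.453, -0.0126, 0.231]
orientation: [3.108, 0.441, 0.006]
contact_force: [0.8, -2.0, 1.2]
finger_gap: 0.043
```

```bash
python3 - <<'E'
from plan import *
im=shot('side','side4.png')
cv2.imwrite('pics/c4.png',cv2.resize(im['frame'][80:280,220:440,::-1],None,fx=3,fy=3,interpolation=2))
o,_=state(); print(o['time_s'],o['tcp_pos'],o['finger_gap'],o['contact_force'],o['qpos'])
show(-163.7,.23)
E
```

```text
6.8167 [ 0.45222323 -0.01162314  0.2307898 ] 0.04235401920326427 [ 0.34157287  0.82497066 -0.88063689] [-1.79833622e-01  2.70445234e-01  2.01547429e+00  3.58425196e-04
  8.53330919e-01  1.11083336e+00]
-163.7 0.23 [0.0003 0.0013 0.0008] [ 0.05 -0.13 -0.26]
```

View pics/c4.png

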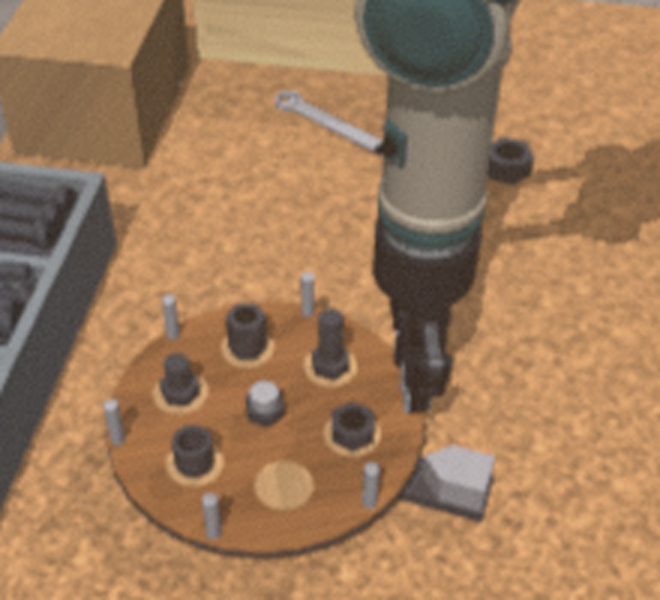

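>>> drive_tool:
  motion:
    - {"dx":0.0002,"dy":-0.0064,"dz":0.0,"ax":0.0,"ay":0.0,"az":3.0,"claw":0.0}
    - {"dx":0.0007,"dy":-0.0128,"dz":0.0,"ax":0.0,"ay":0.0,"az":6.0,"claw":0.0}
    - {"dx":0.0015,"dy":-0.0191,"dz":0.0,"ax":0.0,"ay":0.0,"az":9.0,"claw":0.0}
    - {"dx":0.0027,"dy":-0.0254,"dz":0.0,"ax":0.0,"ay":0.0,"az":12.0,"claw":0.0}
    - {"dx":0.0042,"dy":-0.0316,"dz":0.0,"ax":0.0,"ay":0.0,"az":15.0,"claw":0.0}
    - {"dx":0.006,"dy":-0.0377,"dz":0.0,"ax":0.0,"ay":0.0,"az":18.0,"claw":0.0}
    - {"dx":0.0081,"dy":-0.0437,"dz":0.0,"ax":0.0,"ay":0.0,"az":21.0,"claw":0.0}
    - {"dx":0.0105,"dy":-0.0496,"dz":0.0,"ax":0.0,"ay":0.0,"az":24.0,"claw":0.0}
    - {"dx":0.0133,"dy":-0.0554,"dz":0.0,"ax":0.0,"ay":0.0,"az":27.0,"claw":0.0}
    - {"dx":0.0163,"dy":-0.061,"dz":0.0,"ax":0.0,"ay":0.0,"az":30.0,"claw":0.0}

```text
time_s: 7.65
tcp_pos: [0.4516, 0.0506, 0.2307]
orientation: [3.118, -0.377, 0.005]
contact_force: [1.4, -2.4, 0.3]
finger_gap: 0.0428
```

>>> drive_tool:
  motion:
    - {"dx":0.0002,"dy":-0.0064,"dz":0.0,"ax":0.0,"ay":0.0,"az":3.0,"claw":0.0}
    - {"dx":0.0007,"dy":-0.0128,"dz":0.0,"ax":0.0,"ay":0.0,"az":6.0,"claw":0.0}
    - {"dx":0.0015,"dy":-0.0191,"dz":0.0,"ax":0.0,"ay":0.0,"az":9.0,"claw":0.0}
    - {"dx":0.0027,"dy":-0.0254,"dz":0.0,"ax":0.0,"ay":0.0,"az":12.0,"claw":0.0}
    - {"dx":0.0042,"dy":-0.0316,"dz":0.0,"ax":0.0,"ay":0.0,"az":15.0,"claw":0.0}
    - {"dx":0.006,"dy":-0.0377,"dz":0.0,"ax":0.0,"ay":0.0,"az":18.0,"claw":0.0}
    - {"dx":0.0081,"dy":-0.0437,"dz":0.0,"ax":0.0,"ay":0.0,"az":21.0,"claw":0.0}
    - {"dx":0.0105,"dy":-0.0496,"dz":0.0,"ax":0.0,"ay":0.0,"az":24.0,"claw":0.0}
    - {"dx":0.0105,"dy":-0.0496,"dz":0.0,"ax":0.0,"ay":0.0,"az":24.0,"claw":0.0}

```text
time_s: 8.4
tcp_pos: [0.4738, 0.0969, 0.2304]
orientation: [-2.972, 1.015, -0.003]
contact_force: [0.2, -0.1, -0.2]
finger_gap: 0.0425
```

```bash
python3 - <<'E'
from plan import *
for n in('top','side'): im=shot(n,n+'5.png')
cv2.imwrite('pics/c5.png',cv2.resize(im['frame'][120:290,220:400,::-1],None,fx=3.5,fy=3.5,interpolation=2))
o,_=state(); print(o['time_s'],o['tcp_pos'],o['finger_gap'],o['contact_force'],o['qpos'])
E
```

```text
8.5 [0.47284978 0.09650389 0.23006653] 0.042731417785360444 [-0.25589472  0.09287395  0.40575799] [5.69440043e-02 3.09739970e-01 1.95364040e+00 2.45294614e-04
 8.77556417e-01 2.28479737e+00]
```

View pics/c5.png

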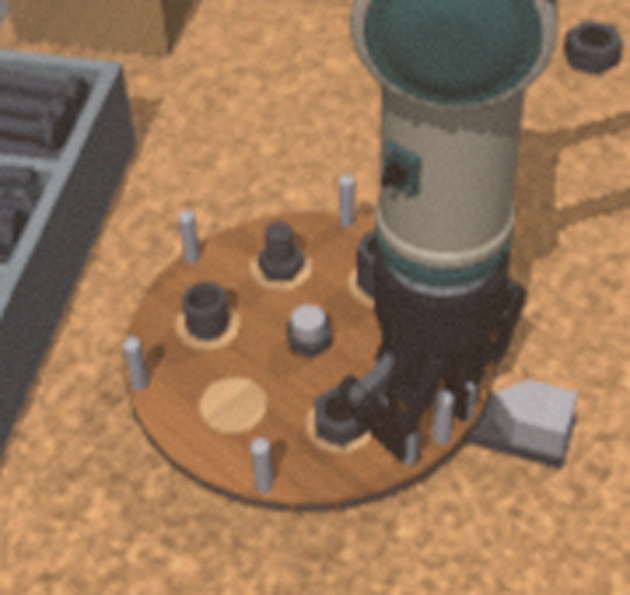

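View pics/top5.png

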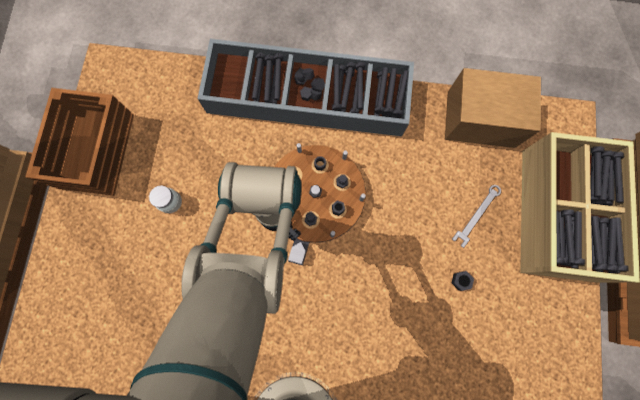

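```bash
python3 - <<'E'
from plan import *
S=cams.get_image('side')
a=[]
for p in [(187,216),(346,180),(133,342),(262,443),(443,396)]:
    w=unproj(S,220+p[0]/3.5-.35,120+p[1]/3.5-.35,.085); a.append(np.degrees(np.arctan2(w[1]-.022,w[0]-.568)))
print(a)
T=shot('top','top6.png')
cv2.imwrite('pics/c6.png',cv2.resize(T['frame'][130:280,250:400,::-1],None,fx=3.9,fy=3.9,interpolation=2))
for q in('long_bolt','plain_nut','coupling_nut'):
  for r in finder.spot_in(q,'top')[:2]: w=world(T,r['point']);print(q,r['conf'],w,np.degrees(np.arctan2(w[1]-.0215,w[0]-.57)))
E
```

```text
[np.float64(-32.247613290713524), np.float64(-91.80082948176681), np.float64(27.306055958857335), np.float64(87.97293134789051), np.float64(148.0984741224729)]
long_bolt 0.47 [0.49312163 0.01996407 0.08586484] -178.8554602904358
plain_nut 0.3 [0.42026442 0.03680738 0.03874987] 174.16296363527277
coupling_nut 0.59 [ 0.39471541 -0.38190503  0.02159349] -113.48555590256974
coupling_nut 0.55 [ 0.52682475 -0.04021675  0.08531046] -124.97552025815914
```

View pics/c6.png

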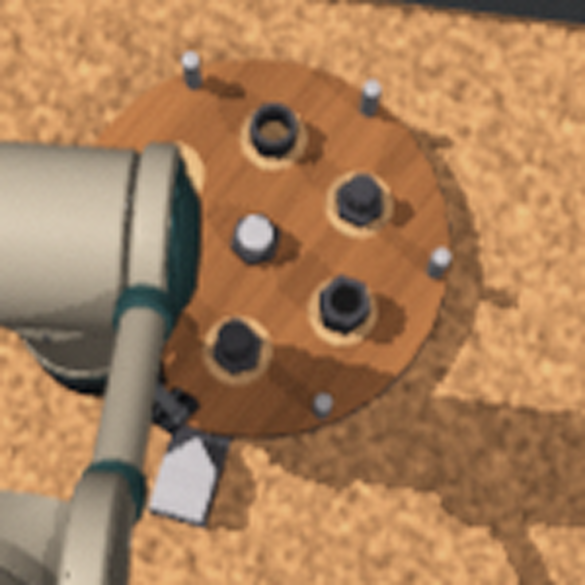

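>>> drive_tool:
  motion:
    - {"dx":0.0002,"dy":-0.0064,"dz":0.0,"ax":0.0,"ay":0.0,"az":3.0,"claw":0.0}
    - {"dx":0.0007,"dy":-0.0128,"dz":0.0,"ax":0.0,"ay":0.0,"az":6.0,"claw":0.0}
    - {"dx":0.0009,"dy":-0.0149,"dz":0.0,"ax":0.0,"ay":0.0,"az":7.0,"claw":0.0}
    - {"dx":0.0009,"dy":-0.0149,"dz":0.0,"ax":0.0,"ay":0.0,"az":7.0,"claw":0.0}
    - {"dx":0.0009,"dy":-0.0149,"dz":0.0,"ax":0.0,"ay":0.0,"az":7.0,"claw":0.0}

```text
time_s: 9.17
tcp_pos: [0.4824, 0.1077, 0.2297]
orientation: [-2.905, 1.195, -0.0]
contact_force: [0.4, 0.0, 0.4]
finger_gap: 0.0425
```

```bash
python3 - <<'E'
from plan import *
for n in('top','side'):
    im=shot(n,n+'7.png')
    x,y=(230,130) if n=='top' else (220,120)
    cv2.imwrite('pics/c7%s.png'%n,cv2.resize(im['frame'][y:y+170,x:x+180,::-1],None,fx=3.5,fy=3.5,interpolation=2))
o,_=state(); print(o['time_s'],o['tcp_pos'],o['contact_force'])
E
```

```text
9.2667 [0.48234787 0.10758409 0.22968044] [ 0.30056857 -0.36990793 -1.52225737]
```

View pics/c7top.png

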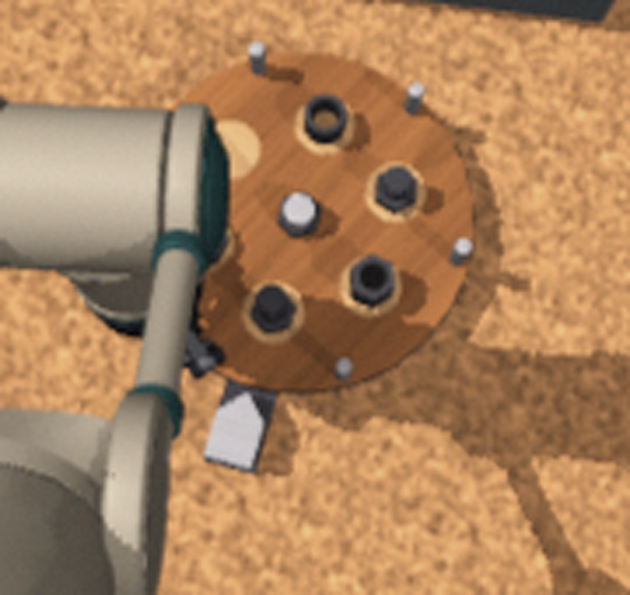

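View pics/c7side.png

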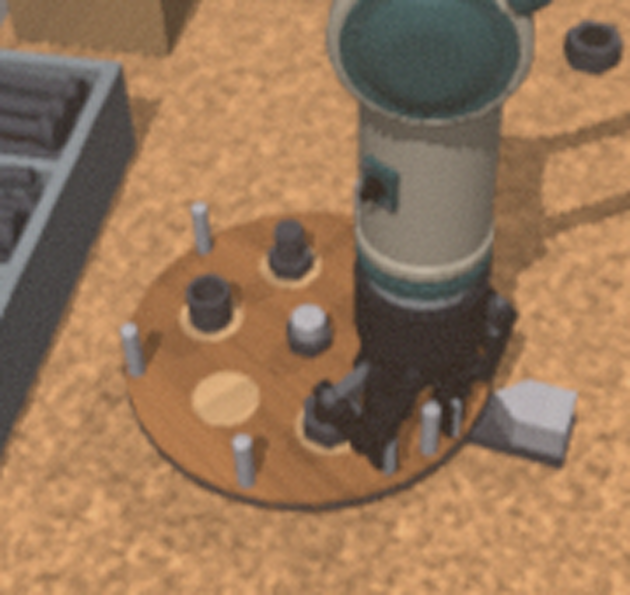

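```bash
python3 - <<'E'
from plan import *
T=cams.get_image('top');S=cams.get_image('side')
W=lambda im,o,p,z: unproj(im,o[0]+p[0]/3.5-.35,o[1]+p[1]/3.5-.35,z)
ang=lambda w,c: round(float(np.degrees(np.arctan2(w[1]-c[1],w[0]-c[0]))),1)
cT,cS=(.5712,.0212),(.568,.022)
print('side',[ang(W(S,(220,120),p,.085),cS) for p in [(200,207),(130,328),(242,440),(430,406)]])
print('top',[ang(W(T,(230,130),p,.085),cT) for p in [(257,49),(415,90),(462,243),(343,366)]])
print('wedge',[ang(W(T,(230,130),p,.04),cT) for p in [(243,392),(229.5,462.5)]],'bolt',ang(W(T,(230,130),(274,297),.102),cT),'seat',ang(W(T,(230,130),(273,311),.04),cT))
E
```

```text
side [-38.2, 21.3, 81.9, 142.5]
top [22.1, -37.6, -97.0, -158.1]
wedge [169.8, 171.7] bolt 173.6 seat 171.9
```

>>> drive_tool:
  motion:
    - {"dx":0.0,"dy":0.006,"dz":0.0,"ax":0.0,"ay":0.0,"az":0.0,"claw":0.0}
    - {"dx":0.0,"dy":0.012,"dz":0.0,"ax":0.0,"ay":0.0,"az":0.0,"claw":0.0}
    - {"dx":0.0,"dy":0.012,"dz":-0.01,"ax":0.0,"ay":0.0,"az":0.0,"claw":0.0}
    - {"dx":0.0,"dy":0.012,"dz":-0.03,"ax":0.0,"ay":0.0,"az":0.0,"claw":0.0}
    - {"dx":0.0,"dy":0.012,"dz":-0.06,"ax":0.0,"ay":0.0,"az":0.0,"claw":0.0}
    - {"dx":0.0,"dy":0.012,"dz":-0.1,"ax":0.0,"ay":0.0,"az":0.0,"claw":0.0}
    - {"dx":0.0,"dy":0.012,"dz":-0.14,"ax":0.0,"ay":0.0,"az":0.0,"claw":0.0}
    - {"dx":0.0,"dy":0.012,"dz":-0.18,"ax":0.0,"ay":0.0,"az":0.0,"claw":0.0}
    - {"dx":0.0,"dy":0.012,"dz":-0.18,"ax":0.0,"ay":0.0,"az":0.0,"claw":0.0}

```text
time_s: 10.12
tcp_pos: [0.4753, 0.0989, 0.4176]
orientation: [-2.898, 1.195, -0.022]
contact_force: [0.8, 0.5, 0.7]
finger_gap: 0.043
```

```bash
python3 - <<'E'
from plan import *
o,Rm=state(); print(o['time_s'],o['tcp_pos'],o['contact_force'],o['qpos'])
M=Rm.as_matrix(); print((M.T@(np.array([.33,.33,.41])-o['tcp_pos'])).round(3))
E
```

```text
10.1167 [0.47534647 0.09891886 0.41762585] [0.77704131 0.47732017 0.69269132] [ 6.17441833e-02  1.28147273e-01  1.66716176e+00 -4.71807034e-06
  1.33065668e+00  2.41463791e+00]
[-0.266 -0.061  0.006]
```

>>> drive_tool:
  motion:
    - {"dx":-0.03,"dy":-0.006,"dz":0.0,"ax":0.0,"ay":0.0,"az":-7.0,"claw":0.0}
    - {"dx":-0.06,"dy":-0.014,"dz":0.0,"ax":0.0,"ay":0.0,"az":-14.0,"claw":0.0}
    - {"dx":-0.09,"dy":-0.02,"dz":0.0,"ax":0.0,"ay":0.0,"az":-21.0,"claw":0.0}
    - {"dx":-0.12,"dy":-0.028,"dz":0.0,"ax":0.0,"ay":0.0,"az":-28.0,"claw":0.0}
    - {"dx":-0.15,"dy":-0.034,"dz":0.0,"ax":0.0,"ay":0.0,"az":-35.0,"claw":0.0}
    - {"dx":-0.18,"dy":-0.041,"dz":0.0,"ax":0.0,"ay":0.0,"az":-42.0,"claw":0.0}
    - {"dx":-0.21,"dy":-0.048,"dz":0.0,"ax":0.0,"ay":0.0,"az":-49.0,"claw":0.0}
    - {"dx":-0.24,"dy":-0.055,"dz":0.0,"ax":0.0,"ay":0.0,"az":-56.0,"claw":0.0}
    - {"dx":-0.26,"dy":-0.06,"dz":0.0,"ax":0.0,"ay":0.0,"az":-60.0,"claw":0.0}
    - {"dx":-0.26,"dy":-0.06,"dz":0.0,"ax":0.0,"ay":0.0,"az":-60.0,"claw":0.0}

```text
time_s: 10.95
tcp_pos: [0.3296, 0.3268, 0.4093]
orientation: [-3.111, -0.424, 0.002]
contact_force: [-0.3, -0.6, 0.1]
finger_gap: 0.0428
```

```bash
python3 - <<'E'
from plan import *
for n in('top','side'):
    im=shot(n,n+'8.png')
    x,y=(230,130) if n=='top' else (220,120)
    cv2.imwrite('pics/c8%s.png'%n,cv2.resize(im['frame'][y:y+170,x:x+180,::-1],None,fx=3.5,fy=3.5,interpolation=2))
    for q in('long_bolt','spanner','paste_jar','bench_nut'):
      for r in finder.spot_in(q,n)[:1]: w=world(im,r['point']);print(n,q,round(r['conf'],2),w.round(3))
o,_=state(); print(o['time_s'],o['tcp_pos'],o['contact_force'])
E
```

```text
top long_bolt 0.55 [0.491 0.028 0.083]
top spanner 0.83 [ 0.567 -0.419  0.005]
top paste_jar 0.65 [0.5   0.4   0.074]
top bench_nut 0.73 [ 0.393 -0.383  0.021]
side long_bolt 0.62 [0.495 0.038 0.066]
side spanner 0.53 [ 0.559 -0.414  0.01 ]
side paste_jar 0.56 [0.5   0.41  0.074]
side bench_nut 0.74 [0.414 0.047 0.041]
11.45 [0.33224992 0.32443161 0.40969301] [ 0.5577026  -0.99527745 -0.57278862]
```

View pics/c8top.png

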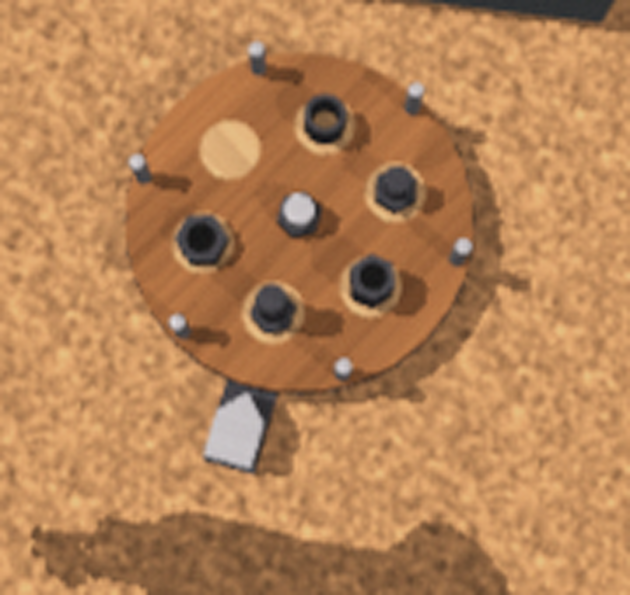

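View pics/c8side.png

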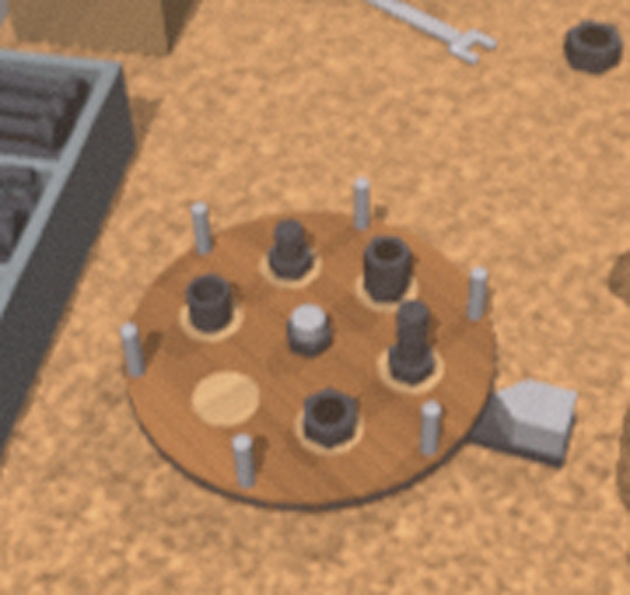

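```bash
python3 - <<'E'
from plan import *
T=cams.get_image('top');S=cams.get_image('side')
W=lambda im,o,p,z: unproj(im,o[0]+p[0]/3.5-.35,o[1]+p[1]/3.5-.35,z)[:2]
def rep(n,im,o,pegs,tip,ends,bolt,seat):
    P=np.array([W(im,o,p,.085) for p in pegs]); c=P.mean(0)
    a=np.degrees(np.arctan2(*(P-c)[:,::-1].T)); off=np.mean((a-a[0]+30)%60-30)+a[0]
    e=np.mean([W(im,o,p,.04) for p in ends],0); t=W(im,o,tip,.04)
    b=W(im,o,bolt,.102); s=W(im,o,seat,.04)
    A=lambda v:round(float(np.degrees(np.arctan2(v[1],v[0]))),1)
    print(n,c,'seats at',[round(off+30+60*k,1)%360 for k in range(6)],'tip',A(t-c),'end',A(e-c),'bolt',A(b-c),np.hypot(*(b-c)),'seat',A(s-c),np.hypot(*(s-c)))
rep('top',T,(230,130),[(257,49),(415,90),(462,243),(343,366),(178,320),(137,161)],(243,392),[(205,456),(254,469)],(274,297),(273,311))
rep('side',S,(220,120),[(200,207),(362,183),(479,271),(431,406),(243,440),(130,328)],(495,413),[(576,393),(562,450)],(413,309),(411,368))
E
```

```text
top [0.57140418 0.02151841] seats at [np.float64(52.3), np.float64(112.3), np.float64(172.3), np.float64(232.3), np.float64(292.3), np.float64(352.3)] tip 169.9 end 171.8 bolt 173.9 0.07400681206729814 seat 172.1 0.07418171386643295
side [0.56838376 0.02047201] seats at [np.float64(352.3), np.float64(52.3), np.float64(112.3), np.float64(172.3), np.float64(232.3), np.float64(292.3)] tip 163.9 end 168.7 bolt 172.1 0.0745602620927596 seat 171.5 0.07515228849581913
```

```bash
python3 -c "
from h import *
print(ctrl.close_job())"
```

```text
the job is handed in; nothing more can be done
None
```

The long bolt now stands in line with the pointer, and the job is handed in. I straddled the right-hand rim peg with the half-open gripper and pushed the disc about 144° clockwise in short arcs. Then I backed off the peg, lifted straight up and moved away. It took about 12 s of the 64 s allowed.

**Alignment:** the last pictures put the long bolt at about 172.3° (seats fitted from all six pegs, same in both views). The bolt itself read 172–174°. The pointer is at about 171° from the top view, so the bolt is about 2 mm off the line; the limit is 10 mm.

**Stock and bench:** all five pieces stand upright on their seats. The spanner and jar read within about 3 mm of their starting places in both views, and the bench nut within about 4 mm in the top view. The gripper was clear, with the force readings at noise level.

**Checks that disagreed:**
- My last side-view reading of the pointer gave 164–169°. I had picked the wedge corners roughly there. The first side view gave about 171°, and I trusted that and the top view.
- The side-view finder mistook the pointer wedge for the bench nut. The side picture still shows the nut in its usual place.

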